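# Seat the switch module and snap the cover onto a grinder housing

### The job

Close up the green grinder housing: first press the red switch module down until it is fully home in its bay. Then take the loose black cover with the yellow grip ridge, set it ridge up over the bay and press it down until both orange clips snap over its ends and it sits flush, and keep pressing: the job finishes with the robot still holding the cover pressed: do not let go or back off, but end while pushing it firmly down onto the rim (about 10 N). Leave the screwdriver, the wrench and the gear where they lie.

Things in the scene. Friction and masses are not known exactly. Their poses are not given: they have to be found in the camera images.
- bay (a point): centre of the rectangular bay opening in the top of the green grinder housing (fixed, in a wooden cradle), level with the flat grey rim round it, 70 mm above the bench. x axis: the housing's long axis; z up. Opening 82 mm (x) by 42 mm (y), 25 mm deep; the rim reaches 56 mm (x) and 35 mm (y) from the centre
- seat: the flat grey rim that the cover sits on, part of the fixed housing. Origin on the bench below bay, same axes, rim top at 70 mm. Housing and metal ends reach -130 to +160 mm along x and 55 mm either side; only the clips and the unseated module stand higher than the rim
- module_top (a point): centre of the flat top of the red switch module in the middle of the bay, 42 mm (x) by 22 mm (y), same axes as bay. It stands up to 7 mm above the rim when not seated and 3 mm below the rim when fully home
- module (a joint): how far the switch module is pushed in: 0 to 0.010 m, 0.010 is fully home against a hard stop. Needs about 5 N of push to slide and stays where it is left; starts between 0 and 0.003
- cover_mid (a point): centre (half-way up) of the loose black cover, about 0.09 kg, 39 mm high, standing on the bench on four pins. x axis along its length, z up; a half turn makes no difference. The point is 19.5 mm above the pins' feet, 7.5 mm above the deck's underside, 2.5 mm above the deck's top. Seated, it is 7.5 mm above bay, directly over it, x axes parallel
- ridge_top (a point): centre of the top of the cover's yellow grip ridge, 48 mm long (x), 16 mm wide (y), 22 mm high, 19.5 mm above cover_mid. Below it a black deck 92 x 60 x 5 mm with 3 mm thick end lips (110 mm over the lips), and four tapered pins 12 mm long that fit the bay opening with 1 mm of play all round and 4 mm of lead-in
- clip_a (a joint): orange spring clip at the bay's +x end: how far it is pushed outward, 0 (rest) to 0.009 m. Its sloped hook, 24 mm wide, stands 4 to 16 mm above the rim and at rest reaches 3.5 mm in over the seated cover's lip. Pressing the cover down pushes both clips out from about 10 mm above the seat, at most some 12 N in all; 3 to 1 mm above the seat the force suddenly drops
- clip_b (a joint): the same clip at the -x end, 0 (rest) to 0.009 m outward. Both clips spring back to 0 over the lips just as the cover meets the rim
- screwdriver_grip (a point): bystander: handle of a red screwdriver lying on the bench beyond the cover, seen from the robot
- wrench_grip (a point): bystander: shank of a steel wrench lying flat on the bench
- gear_mid (a point): bystander: centre of a dark steel bevel gear, 52 mm across and 34 mm high, standing on the bench
Mind the look-alikes: they are no part of the job. Of the things that look like the part that bears cover_mid, the middle-sized one is meant.

How it is judged:
By the outcome, as a careful person would: the job done as asked, in the order asked, and still so for the second after the job is handed in, while the arm keeps its last pose, push and grip.
It also fails if it takes over 64 s, if anything falls off the work surface, if the arm or the gripper's body presses on something with over 40 N, if the wrist force passes 120 N, or if a joint passes its speed limit or range.

### The arm

A 6-joint arm with a two-finger parallel gripper is mounted at the origin on the work surface. World frame = base frame: x ahead of the robot, y to its left, z up, the work surface at z = 0. Lengths are in mm, angles in rad, forces in N, time in s.
With the tool pointing down it reaches from about 375 to 975 mm from the base axis. Payload 3.8 kg.
Tool frame: the origin (TCP) lies at the very end of the fingers, on their centre line; the grasp point (between the pads) lies ctrl.pinch_z behind it (ctrl.pinch_z is the distance from the TCP to the grasp point, in mm); z points along the fingers, y is the line along which they close (so a half turn about z gives the same grasp; the last joint's range is limited). The gripper opens to 85 mm and grips with 20 to 120 N. Pads are 22 mm wide; open, the fingers measure 114 mm over their backs; the gripper's body (76 mm by 85 mm) begins 54 mm behind the grasp point. The pads swing forward as they close: fully open they stand 13 mm farther back than shut.
Start: joints at [-1.182, 0.264, 1.604, -0, 1.274, -0.037], TCP at [278.802, -614.725, 231.28] pointing down, gripper open.
Joint ranges: [-2.63, 2.63], [-0.94, 2.18], [0.31, 2.57], [-1.31, 4.45], [0, 2.66], [-2.55, 2.55]. Speed limits (rad/s): [2.57, 2.57, 3.14, 3.14, 3.14, 3.14].

### API

Orientations are given as a unit quaternion [w, x, y, z].
In Python, from bench import ctrl gives the robot as it stands.
- The arm moves only by the shell command python3 -m creep 'ROWS' [FORCE]. ROWS is JSON, a list that holds one entry, the list of rows, each a list of 5 numbers: the shift along the tool's x, y, z in mm, then the turn about the tool's z in degrees, then the finger opening in mm, from 0 to 85.4. In form: [[[x, y, z, turn, claw], ...]]. A call has 1 to 5 rows; each row is the pose to reach, as a shift and turn from the pose commanded when the call began, along the tool's axes at that moment; what a row does not reach only later rows make up. A row lasts 1/10 s, in which the tool goes at most 50 mm and 8.59 degrees, less where a joint would pass 70% of its speed; a pose out of reach is approached as far as the arm can. A call with a gripper value outside its range is refused whole. The fingers move at their own pace and stop on an object; FORCE is the grip in N (left out, the last holds). Time passes only in rows, so rows that repeat a pose let the fingers close. It gives the time, the measured TCP pose, the force, the opening and the grip force at its end, in the units of the state.
- ctrl.read_state(): the state, without advancing time (a new reading comes with each control period).
- ctrl.read_camera(name): name is "scene" or "top"; returns a dict with "image" (480x640x3 uint8, blue, green, red), "intrinsics" (3x3 intrinsics, pixels), "R" (3x3) and "t" (3): a world point X has camera coordinates R X + t. Camera axes: x right, y down, z forward; pixel columns grow to the right and rows downward; lengths in mm; the calibration is good to about 2 mm. A picture is of the moment at which its call begins. There is no depth.
- ctrl.finish_job(): hands the job in; it is judged then, once.
The state is a dict: "clock": time; "qpos": joint angles; "joint_vel": joint speeds; "joint_torque": joint torques, N m; "tcp_pos": TCP position; "ee_rot": TCP orientation; "force": force on the tool from outside, world axes, zero at the start; "ft_torque": the same for the moment, N m; "finger_gap": finger opening in mm; "gripper_force": force on a finger pad.
Only numpy, scipy, OpenCV 4.12 (cv2) and the standard library are available. Lean on these libraries where they do the work, as an engineer would, in place of code of your own. Each camera call takes 0.05 s, during which the arm holds its last target. There are 200 camera calls.

## Working session

There is one attempt and no reset: what is moved stays moved. The work goes in short steps, Python scripts to look and compute and a shell command to move; the robot and the scene stay as the last step left them, time stands still between calls to the robot, and variables do not carry over. Pictures are saved under pics/ and viewed, at most 10 in all, crops included, and the job is handed in when it is done.

```bash
ls; mkdir -p pics
python3 - <<'E'
from bench import ctrl
import cv2
for n in("scene","top"):
    c=ctrl.read_camera(n); cv2.imwrite(f"pics/{n}1.png",c["image"]); print(n,c["intrinsics"],c["R"],c["t"])
s=ctrl.read_state(); print(s, ctrl.pinch_z)
E
```

```text
pics
scene [[604.04276729   0.         312.715288  ]
 [  0.         604.04276729 232.40390928]
 [  0.           0.           1.        ]] [[ 0.2357676   0.97163209 -0.01856659]
 [ 0.48428239 -0.13403271 -0.86458418]
 [-0.84254626  0.19484947 -0.50214488]] [ -13.70597696 -219.74449867 1597.97888046]
top [[516.34012371   0.         317.99448858]
 [  0.         516.34012371 240.55433064]
 [  0.           0.           1.        ]] [[-0.02430172 -0.99969511 -0.00437117]
 [-0.99628349  0.02457975 -0.08255329]
 [ 0.08263556  0.00234873 -0.99657707]] [-116.50677702  605.56221772  925.63634554]
{'clock': 0.1, 'qpos': array([-1.18189195e+00,  2.64712143e-01,  1.60530052e+00, -1.27756425e-05,
        1.27371617e+00, -3.69140856e-02]), 'joint_vel': array([ 0.00090877, -0.00048436, -0.00360799, -0.00115002,  0.001131  ,
       -0.00136225]), 'joint_torque': array([ 2.17575271e-04, -5.16706717e+01, -3.68590808e+01,  6.18423815e-05,
        6.35615696e-03,  3.86472379e-06]), 'tcp_pos': array([ 278.54072939, -614.08336618,  230.02934431]), 'ee_rot': array([-1.05051772e-03,  9.77419364e-01,  2.11306047e-01, -1.93020680e-04]), 'force': array([ 0.66969524, -0.17264906, -0.53200382]), 'ft_torque': array([ 0.00824876, -0.03505895, -0.00273695]), 'gripper_force': 0.0, 'finger_gap': 85.45330901445037} 18.700000000000003
```

View pics/top1.png

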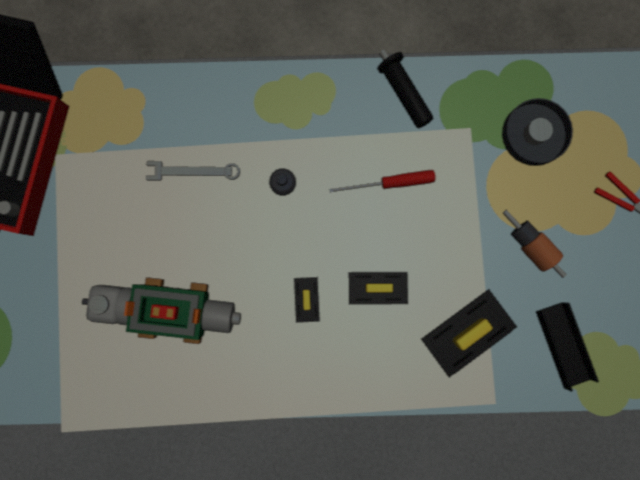

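View pics/scene1.png

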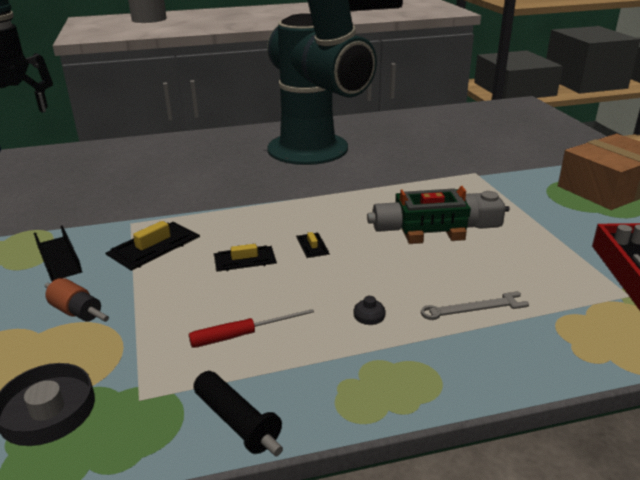

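The top view shows three black covers, with ridges at about (306,300) small, (379,288) middle and (474,334) large. The middle one is the target. The housing is at about (165,312) with the red module at (163,313). The wrench (195,171), gear (282,181) and screwdriver (400,181) lie well away, at higher x. The scene view agrees.

```bash
cat > h.py <<'E'
import numpy as np, cv2
def ray(c,u,v,z):
    d=c["R"].T@np.linalg.inv(c["intrinsics"])@np.array([u,v,1.]); o=-c["R"].T@c["t"]
    return o+d*(z-o[2])/d[2]
def proj(c,X):
    p=(c["intrinsics"]@(c["R"]@np.asarray(X,float).T+c["t"][:,None])); return (p[:2]/p[2]).T
def rect(c,mask,z,off=(0,0)):
    cs,_=cv2.findContours(mask.astype(np.uint8),0,2); k=max(cs,key=cv2.contourArea)
    b=cv2.boxPoints(cv2.minAreaRect(k))+np.array(off)
    P=np.array([ray(c,*p,z)[:2] for p in b]); e=P[1]-P[0],P[2]-P[1]
    l=[np.linalg.norm(x) for x in e]; a=e[int(np.argmax(l))]
    return P.mean(0),sorted(l),np.degrees(np.arctan2(a[1],a[0]))%180
E
python3 - <<'E'
from h import *; from bench import ctrl
c=ctrl.read_camera("top"); im=c["image"].astype(int); B,G,R=im[...,0],im[...,1],im[...,2]
def win(m,u0,u1,v0,v1): o=np.zeros_like(m);o[v0:v1,u0:u1]=m[v0:v1,u0:u1];return o
yel=(R>130)&(G>110)&(B<90); dark=(im.max(2)<75)
red=(R>90)&(G<70)&(B<70)|yel
print("ridge",rect(c,win(yel,345,412,270,306),39))
print("deck",rect(c,win(dark|yel,340,415,265,312),17))
print("module",rect(c,win(red,140,190,300,325),76))
print("ends", rect(c,win((im.min(2)>70)&(im.max(2)<140),80,245,280,345),45))
a=c["image"][272:352,80:245]; b=c["image"][260:315,335:420]
a=cv2.resize(a,None,fx=4.8,fy=4.8,interpolation=2); cv2.imwrite("pics/h1.png",a)
E
```

```text
ridge (array([ 513.94538478, -238.9612945 ]), [np.float64(8.95601092541028), np.float64(39.564511860222886)], np.float64(88.60826945195616))
deck (array([ 513.8216957 , -239.59910026]), [np.float64(56.83084831702686), np.float64(106.98924172293059)], np.float64(88.60199716246026))
module (array([481.96645189, 139.24074257]), [np.float64(20.52917151410475), np.float64(39.542418663490416)], np.float64(81.57264200595108))
ends (array([480.19437728, 149.96890502]), [np.float64(113.15807779674893), np.float64(294.34895738546203)], np.float64(88.60586010965247))
```

View pics/h1.png

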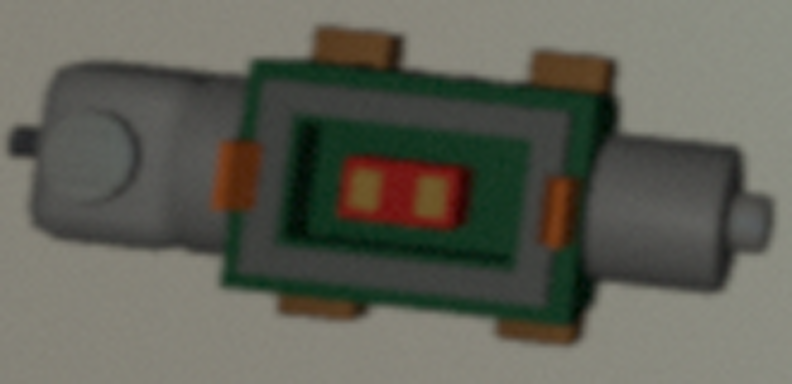

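Run:
```python
from h import *; from bench import ctrl
c=ctrl.read_camera("top"); f=lambda p:((p[0]+.5)/4.8-.5+80,(p[1]+.5)/4.8-.5+272)
def q(n,pts,z):
    P=np.array([ray(c,*f(p),z)[:2] for p in pts]); print(n,P.mean(0).round(1),[np.linalg.norm(P[i]-P[i-1]).round(1) for i in range(len(P))],
      np.degrees(np.arctan2(*(P[0]-P[1])[::-1])).round(1), np.degrees(np.arctan2(*(P[-1]-P[2])[::-1])).round(1) if len(P)>3 else '')
q("rim",[(262,80),(572,112),(548,305),(240,270)],70)
q("open",[(296,117),(530,138),(516,268),(280,242)],70)
im=cv2.resize(c["image"][272:352,80:245],None,fx=4.8,fy=4.8,interpolation=2).astype(int)
hsv=cv2.cvtColor(im.astype(np.uint8),cv2.COLOR_BGR2HSV).astype(int)
g=(hsv[...,1]>115)&(hsv[...,0]>50)&(hsv[...,0]<95)  # green
o=(hsv[...,1]>150)&(hsv[...,0]>3)&(hsv[...,0]<20)&(hsv[...,2]>110); 
for a,b in((200,275),(530,590)):
    m=np.zeros(o.shape,np.uint8); m[130:260,a:b]=o[130:260,a:b]; ys,xs=np.nonzero(m); print("clip",xs.mean(),ys.mean(),ray(c,*f((xs.mean(),ys.mean())),86).round(1))
# rim: low-sat region not green, connected within housing
rim=(hsv[...,1]<90).astype(np.uint8); n,l,s,_=cv2.connectedComponentsWithStats(rim)
k=l[95,420]; cs,_=cv2.findContours((l==k).astype(np.uint8),cv2.RETR_CCOMP,2); 
for t in sorted(cs,key=cv2.contourArea)[-2:]:
    b=cv2.minAreaRect(t); print(b); q("r",cv2.boxPoints(b),70)
c=ctrl.read_camera("scene"); I=c["image"]
a=cv2.resize(I[175:255,355:515],None,fx=4.8,fy=4.8,interpolation=2); b=cv2.resize(I[230:280,200:290],None,fx=4,fy=4,interpolation=2)
o=np.zeros((590,768,3),np.uint8); o[:384]=a; o[384:584,:360]=b; cv2.imwrite("pics/s2.png",o)
```

```text
rim [481.9 138.6] [np.float64(68.5), np.float64(113.4), np.float64(69.5), np.float64(112.1)] 82.8 82.2
open [482.  138.6] [np.float64(45.1), np.float64(85.4), np.float64(46.8), np.float64(86.0)] 83.5 82.4
clip 221.29 176.2575 [489.6 199.3  86. ]
clip 556.8387096774194 213.11730205278593 [473.7  80.   86. ]
((403.3006896972656, 192.26699829101562), (241.46165466308594, 133.79835510253906), 6.434739589691162)
r [481.7 139.4] [np.float64(87.4), np.float64(47.9), np.float64(87.8), np.float64(47.8)] 173.7 173.3
((402.21575927734375, 192.0888671875), (323.4289855957031, 200.88497924804688), 6.441599369049072)
r [481.8 139.8] [np.float64(117.0), np.float64(72.0), np.float64(117.8), np.float64(71.8)] 173.8 173.2
```

View pics/s2.png

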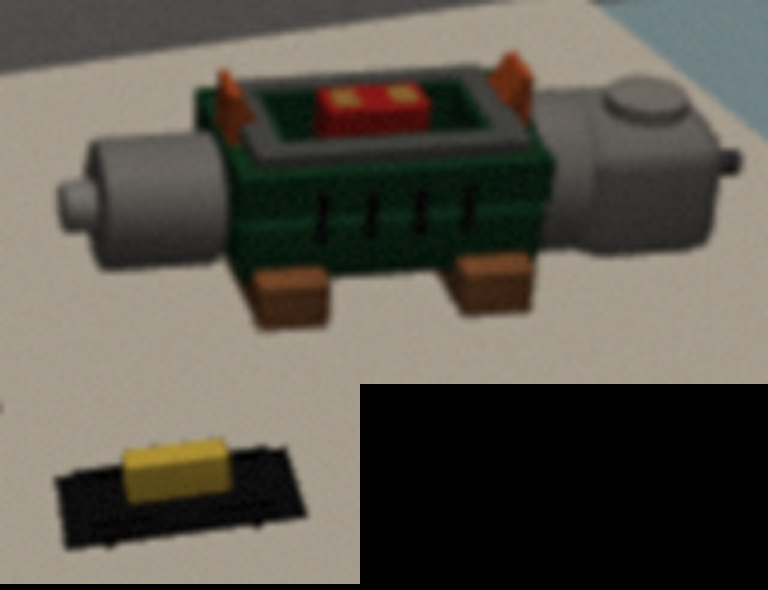

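```bash
cat > go.py <<'E'
import sys,numpy as np
from scipy.spatial.transform import Rotation as Rn
from bench import ctrl
x,y,z,a=map(float,sys.argv[1:5]); s=ctrl.read_state(); q=s["ee_rot"]; R=Rn.from_quat([*q[1:],q[0]]).as_matrix()
cur=np.degrees(np.arctan2(R[1,0],R[0,0]))
print("tool shift",(R.T@(np.array([x,y,z])-s["tcp_pos"])).round(1),"turn",round((cur-a+180)%360-180,2),"| cur",s["tcp_pos"].round(1),round(cur,2),"tilt",R[:,2].round(4),"F",s["force"].round(1),"gap",s["finger_gap"].round(1),"gf",round(s["gripper_force"],1),"t",s["clock"])
E
python3 go.py 482 139.3 140 83
python3 - <<'E'
from h import *; from bench import ctrl
c=ctrl.read_camera("scene")
a=np.radians(83);X=np.array([np.cos(a),np.sin(a),0]);Y=np.array([-X[1],X[0],0]);o=np.array([481.9,139.3,70])
p=proj(c,[o+i*56*X+j*35*Y for i,j in((1,1),(1,-1),(-1,-1),(-1,1))]); print(((p-[355,175]+.5)*4.8-.5).round(0))
a=np.radians(88.6);X=np.array([np.cos(a),np.sin(a),0]);Y=np.array([-X[1],X[0],0]);o=np.array([513.9,-239.1,39])
p=proj(c,[o+i*24*X+j*8*Y for i,j in((1,1),(1,-1),(-1,-1),(-1,1))]); print(((p-[200,230]+.5)*4-.5+[0,384]).round(0))
E
```

```text
[[478.  70.]
 [534. 147.]
 [259. 166.]
 [217.  88.]]
[[226. 440.]
 [231. 458.]
 [125. 471.]
 [122. 453.]]Traceback (most recent call last):
  File "go.py", line 6, in <module>
    print("tool shift",(R.T@(np.array([x,y,z])-s["tcp_pos"])).round(1),"turn",round((cur-a+180)%360-180,2),"| cur",s["tcp_pos"].round(1),round(cur,2),"tilt",R[:,2].round(4),"F",s["force"].round(1),"gap",s["finger_gap"].round(1),"gf",round(s["gripper_force"],1),"t",s["clock"])
                                                                                                                                                                                                           ^^^^^^^^^^^^^^^^^^^^^
AttributeError: 'float' object has no attribute 'round'
```

The scene crop agrees with both estimates: rim corners at about (478,70), (534,147) and (259,164), and ridge-top corners at about (226,440) and (125,471). The module is up.

```bash
sed -i 's/s\["finger_gap"\].round(1)/round(float(s["finger_gap"]),1)/' go.py; python3 go.py 482 139.3 140 83
```

```text
tool shift [ 496.5 -602.5   91.3] turn -58.61 | cur [ 278.7 -614.5  230.8] 24.39 tilt [-3.e-04  7.e-04 -1.e+00] F [-0.  -0.5  1. ] gap 85.8 gf 0.0 t 0.3
```

```bash
python3 -m creep '[[[150,-180,0,0,0],[150,-180,0,0,0],[150,-180,0,0,0],[150,-180,0,0,0],[150,-180,0,0,0]]]' 40; python3 -m creep '[[[150,-180,0,0,0],[150,-180,0,0,0],[150,-180,0,0,0],[150,-180,0,0,0],[150,-180,0,0,0]]]'; python3 -m creep '[[[150,-180,0,-40,0],[150,-180,0,-40,0],[150,-180,0,-40,0],[150,-180,0,-40,0],[150,-180,0,-40,0]]]';python3 go.py 482 139.3 110 83
```

```text
clock: 0.8
tcp_pos: [341.3, -385.9, 231.2]
ee_rot: [-0.0, 0.977, 0.212, 0.0]
force: [0.3, -1.1, 0.1]
finger_gap: 12.3
gripper_force: 0.0
clock: 1.3
tcp_pos: [403.5, -160.3, 231.5]
ee_rot: [-0.0, 0.977, 0.212, 0.001]
force: [-0.8, -0.0, 0.6]
finger_gap: 0.3
gripper_force: 0.0
clock: 1.8
tcp_pos: [465.9, 65.9, 231.7]
ee_rot: [-0.0, 0.844, 0.536, 0.001]
force: [0.6, -0.9, 0.3]
finger_gap: 0.2
gripper_force: 0.0
tool shift [ 73.1 -16.8 121.8] turn -18.2 | cur [465.9  65.9 231.7] 64.8 tilt [ 1.2e-03  8.0e-04 -1.0e+00] F [ 0.6 -0.9  0.3] gap 0.2 gf 0.0 t 1.8
```

```bash
python3 -m creep '[[[73,-17,60,-18.2,0],[73,-17,60,-18.2,0],[73,-17,121,-18.2,0],[73,-17,121,-18.2,0],[73,-17,121,-18.2,0]]]';python3 go.py 482 139.3 80 83
```

```text
clock: 2.3
tcp_pos: [479.4, 135.5, 108.0]
ee_rot: [-0.001, 0.751, 0.66, -0.003]
force: [-0.9, -0.3, 0.3]
finger_gap: -0.0
gripper_force: 0.0
tool shift [ 4.1  2.3 28. ] turn -0.42 | cur [479.4 135.5 108. ] 82.58 tilt [-0.0059 -0.0015 -1.    ] F [-0.9 -0.3  0.3] gap -0.0 gf 0.0 t 2.3
```

```bash
python3 -m creep '[[[0,0,10,0,0],[0,0,20,0,0],[0,0,24,0,0],[0,0,24,0,0]]]';python3 go.py 482 139.3 80 83
```

```text
clock: 2.7
tcp_pos: [481.8, 135.7, 86.4]
ee_rot: [0.0, 0.752, 0.66, 0.0]
force: [1.0, 0.4, 0.3]
finger_gap: -0.1
gripper_force: 0.0
tool shift [ 3.6 -0.3  6.4] turn -0.46 | cur [481.8 135.7  86.4] 82.54 tilt [ 0. -0. -1.] F [1.  0.4 0.3] gap -0.1 gf 0.0 t 2.7
```

```bash
python3 -m creep '[[[3.5,0,3,-0.5,0],[3.5,0,6,-0.5,0],[3.5,0,9,-0.5,0],[3.5,0,11,-0.5,0],[3.5,0,13,-0.5,0]]]'; python3 -m creep '[[[0,0,2,0,0],[0,0,4,0,0]]]';python3 go.py 482 139.3 67 83
```

```text
clock: 3.2
tcp_pos: [482.3, 139.7, 73.6]
ee_rot: [-0.0, 0.748, 0.663, -0.0]
force: [-1.6, 0.2, 5.5]
finger_gap: 0.1
gripper_force: 2.4
clock: 3.4
tcp_pos: [482.3, 139.7, 69.4]
ee_rot: [-0.0, 0.748, 0.663, 0.0]
force: [-1.7, -0.6, 4.7]
finger_gap: -0.1
gripper_force: 2.4
tool shift [-0.4 -0.2  2.4] turn 0.09 | cur [482.3 139.7  69.4] 83.09 tilt [ 1.e-04  2.e-04 -1.e+00] F [-1.7 -0.6  4.7] gap -0.1 gf 2.4 t 3.4
```

Sliding at about 5 N, as expected. I'll push on to the hard stop.

```bash
python3 -m creep '[[[0,0,1,0,0],[0,0,2,0,0],[0,0,3,0,0],[0,0,3,0,0]]]'; python3 -m creep '[[[0,0,0.7,0,0],[0,0,0.7,0,0]]]'
```

```text
clock: 3.8
tcp_pos: [482.3, 139.7, 67.0]
ee_rot: [-0.0, 0.748, 0.663, 0.0]
force: [-3.2, -0.7, 9.9]
finger_gap: 0.1
gripper_force: 4.7
clock: 4.0
tcp_pos: [482.4, 139.7, 66.9]
ee_rot: [-0.0, 0.748, 0.663, -0.0]
force: [-5.8, 0.3, 14.3]
finger_gap: 0.3
gripper_force: 7.1
```

Module home: the tip is at z = 67.0 against a hard stop at 14 N. Next, the cover.

```bash
python3 -m creep '[[[0,0,-40,0,0],[0,0,-80,0,0],[-50,0,-80,0,30],[-100,0,-80,0,30],[-150,0,-80,0,30]]]'; python3 go.py 513.9 -239.1 100 88.6
```

```text
clock: 4.5
tcp_pos: [464.2, -10.5, 145.7]
ee_rot: [0.001, 0.748, 0.664, 0.0]
force: [1.0, -0.7, 0.3]
finger_gap: 30.0
gripper_force: 0.0
tool shift [-221.1   76.3   45.9] turn -5.38 | cur [464.2 -10.5 145.7] 83.22 tilt [ 1.6e-03 -5.0e-04 -1.0e+00] F [ 1.  -0.7  0.3] gap 30.0 gf 0.0 t 4.5
```

```bash
python3 -m creep '[[[-221,76,0,-5.4,35],[-221,76,0,-5.4,35],[-221,76,0,-5.4,35],[-221,76,0,-5.4,35],[-221,76,0,-5.4,35]]]';python3 -m creep '[[[0,0,40,0,35],[0,0,60,0,35],[0,0,60,0,35]]]'; python3 go.py 513.9 -239.1 48 88.6
```

```text
clock: 5.0
tcp_pos: [513.3, -241.4, 145.0]
ee_rot: [0.001, 0.717, 0.697, -0.0]
force: [-0.2, 0.6, 0.7]
finger_gap: 34.9
gripper_force: 0.0
clock: 5.3
tcp_pos: [509.7, -236.8, 80.9]
ee_rot: [-0.004, 0.717, 0.697, -0.001]
force: [-1.1, -0.4, -0.4]
finger_gap: 34.6
gripper_force: 0.0
tool shift [-2.3  4.6 32.9] turn -0.16 | cur [ 509.7 -236.8   80.9] 88.44 tilt [-0.0075  0.0037 -1.    ] F [-1.1 -0.4 -0.4] gap 34.6 gf 0.0 t 5.3
```

```bash
python3 -m creep '[[[0,0,15,0,35],[0,0,30,0,35],[0,0,30,0,35],[0,0,30,0,35]]]'; python3 go.py 513.9 -239.1 18.5 88.6
```

```text
clock: 5.7
tcp_pos: [513.1, -237.6, 55.5]
ee_rot: [-0.0, 0.716, 0.698, -0.0]
force: [0.6, -0.2, 0.6]
finger_gap: 35.2
gripper_force: 0.0
tool shift [-1.5  0.9 37. ] turn -0.07 | cur [ 513.1 -237.6   55.5] 88.53 tilt [-3.e-04  1.e-04 -1.e+00] F [ 0.6 -0.2  0.6] gap 35.2 gf 0.0 t 5.7
```

```bash
python3 -m creep '[[[-1.5,0.9,12,0,35],[-1.5,0.9,22,0,35],[-1.5,0.9,30,0,35],[-1.5,0.9,33,0,35],[-1.5,0.9,35,0,35]]]'; python3 -m creep '[[[0,0,0,0,35],[0,0,0,0,35]]]'; python3 go.py 513.9 -239.1 18.5 88.6
```

```text
clock: 6.2
tcp_pos: [513.5, -239.2, 19.8]
ee_rot: [-0.001, 0.716, 0.698, -0.0]
force: [0.1, -0.7, 0.3]
finger_gap: 35.3
gripper_force: 0.0
clock: 6.4
tcp_pos: [514.2, -239.5, 20.8]
ee_rot: [0.0, 0.716, 0.698, 0.0]
force: [-0.3, -0.4, 0.6]
finger_gap: 34.7
gripper_force: 0.0
tool shift [ 0.4 -0.3  2.3] turn -0.1 | cur [ 514.2 -239.5   20.8] 88.5 tilt [ 4.e-04 -2.e-04 -1.e+00] F [-0.3 -0.4  0.6] gap 34.7 gf 0.0 t 6.4
```

```bash
python3 -m creep '[[[0.4,0,1.5,0,35],[0.4,0,1.5,0,10],[0.4,0,1.5,0,10],[0.4,0,1.5,0,10],[0.4,0,1.5,0,10]]]' 80; python3 -m creep '[[[0,0,0,0,10],[0,0,0,0,10],[0,0,0,0,10]]]'; python3 go.py 513.9 -239.1 18.5 88.6
```

```text
clock: 6.9
tcp_pos: [514.4, -239.2, 19.5]
ee_rot: [0.0, 0.716, 0.698, 0.0]
force: [0.6, -0.6, 3.1]
finger_gap: 14.1
gripper_force: 79.5
clock: 7.2
tcp_pos: [514.4, -239.2, 19.5]
ee_rot: [0.0, 0.716, 0.698, 0.0]
force: [0.2, 1.3, 3.3]
finger_gap: 14.2
gripper_force: 79.8
tool shift [ 0.1 -0.5  1. ] turn -0.11 | cur [ 514.4 -239.2   19.5] 88.49 tilt [ 8.e-04 -3.e-04 -1.e+00] F [0.2 1.3 3.3] gap 14.2 gf 79.8 t 7.2
```

```bash
python3 -m creep '[[[0,0,-10,0,10],[0,0,-40,0,10],[0,0,-80,0,10],[0,0,-120,0,10],[0,0,-120,0,10]]]'; python3 -m creep '[[[150,0,0,0,10],[150,0,0,0,10],[150,0,0,0,10],[150,0,0,0,10]]]';  python3 go.py 482.4 139.3 135 83.2
```

```text
clock: 7.7
tcp_pos: [517.8, -241.1, 146.1]
ee_rot: [0.005, 0.716, 0.698, 0.002]
force: [1.0, 0.2, 0.2]
finger_gap: 14.0
gripper_force: 79.5
clock: 8.1
tcp_pos: [516.3, -83.7, 137.9]
ee_rot: [-0.002, 0.715, 0.7, -0.0]
force: [0.7, -0.6, 0.1]
finger_gap: 14.2
gripper_force: 79.4
tool shift [222.2 -38.5   3.7] turn 5.59 | cur [516.3 -83.7 137.9] 88.79 tilt [-0.0029  0.0028 -1.    ] F [ 0.7 -0.6  0.1] gap 14.2 gf 79.4 t 8.1
```

```bash
python3 -m creep '[[[222,-38.5,0,5.5,10],[222,-38.5,0,5.5,10],[222,-38.5,0,5.5,10],[222,-38.5,0,5.5,10],[222,-38.5,0,5.5,10]]]'; python3 -m creep '[[[0,0,0,0,10],[0,0,0,0,10],[0,0,0,0,10]]]';  python3 go.py 482.4 139.3 105 83.2
python3 - <<'E'
from h import *; from bench import ctrl
c=ctrl.read_camera("top"); d=ctrl.read_camera("scene")
a=cv2.resize(c["image"][262:362,80:245],None,fx=4,fy=4,interpolation=2); b=cv2.resize(d["image"][130:260,355:515],None,fx=4,fy=4,interpolation=2)
b=cv2.resize(d["image"][155:255,365:515],None,fx=2,fy=2,interpolation=2)
o=np.zeros((600,660,3),np.uint8); o[:400]=a; o[400:600,:300]=b; cv2.imwrite("pics/p3.png",o)
E
```

```text
clock: 8.6
tcp_pos: [483.8, 136.2, 138.4]
ee_rot: [-0.001, 0.748, 0.663, -0.001]
force: [0.0, 0.0, -1.0]
finger_gap: 14.1
gripper_force: 79.4
clock: 8.9
tcp_pos: [485.1, 132.6, 138.6]
ee_rot: [0.0, 0.749, 0.662, -0.001]
force: [-0.4, -0.4, -0.5]
finger_gap: 14.0
gripper_force: 79.4
tool shift [ 6.3 -3.5 33.6] turn -0.25 | cur [485.1 132.6 138.6] 82.95 tilt [-9.e-04 -9.e-04 -1.e+00] F [-0.4 -0.4 -0.5] gap 14.0 gf 79.4 t 8.9
```

View pics/p3.png

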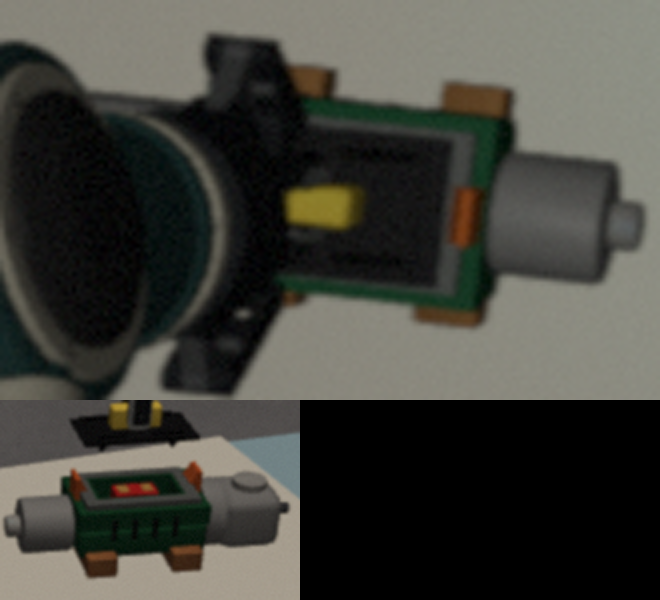

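The cover hangs level and centred in the grip above the bay, and the module is now down. I'll refine the bay yaw and centre from the first picture with a world-plane rectangle fit.

```bash
python3 - <<'E'
from h import *; from bench import ctrl
from scipy.optimize import least_squares
c=ctrl.read_camera("top"); I=cv2.imread("pics/top1.png"); f=lambda p:((p[0]+.5)/4.8-.5+80,(p[1]+.5)/4.8-.5+272)
hsv=cv2.cvtColor(cv2.resize(I[272:352,80:245],None,fx=4.8,fy=4.8,interpolation=2),cv2.COLOR_BGR2HSV).astype(int)
n,l=cv2.connectedComponents((hsv[...,1]<90).astype(np.uint8)); 
cs,_=cv2.findContours((l==l[95,420]).astype(np.uint8),cv2.RETR_CCOMP,1); cs=sorted(cs,key=cv2.contourArea)[-2:]
pts=[np.array([ray(c,*f(p[0]),70)[:2] for p in k]) for k in cs]
def sd(P,a,b): # signed distance to box
    q=np.abs(P)-[a,b]; return np.linalg.norm(np.maximum(q,0),axis=1)+np.minimum(q.max(1),0)
def res(p):
    a=p[2]; R=np.array([[np.cos(a),-np.sin(a)],[np.sin(a),np.cos(a)]])
    return np.r_[sd((pts[0]-p[:2])@R,41+p[3],21+p[3]),sd((pts[1]-p[:2])@R,56+p[4],35+p[4])]
r=least_squares(res,[482,139,np.radians(83),2,1],loss="soft_l1",f_scale=.7)
print(r.x[:2],np.degrees(r.x[2]),r.x[3:],np.abs(r.fun).mean(),len(r.fun))
E
python3 -m creep '[[[6.3,-3.5,10,0,10],[6.3,-3.5,20,0,10],[6.3,-3.5,28,0,10],[6.3,-3.5,28,0,10],[6.3,-3.5,28,0,10]]]'; python3 go.py 482.4 139.3 100 83
```

```text
[481.70284495 139.31858375] 82.32221642409873 [2.30112092 0.47354665] 0.6864608186838531 1761
clock: 9.55
tcp_pos: [482.1, 140.5, 110.4]
ee_rot: [-0.0, 0.749, 0.663, -0.001]
force: [0.3, 0.7, -1.4]
finger_gap: 14.0
gripper_force: 79.4
tool shift [-1.1  0.4 10.4] turn 0.0 | cur [482.1 140.5 110.4] 83.0 tilt [-1.3e-03 -4.0e-04 -1.0e+00] F [ 0.3  0.7 -1.4] gap 14.0 gf 79.4 t 9.55
```

```bash
python3 -m creep '[[[-1,0.3,8,0.5,10],[-1,0.3,16,0.5,10],[-1,0.3,16,0.5,10],[-1,0.3,16,0.5,10]]]'; python3 go.py 482.2 139.3 90 82.5
```

```text
clock: 9.95
tcp_pos: [482.4, 139.5, 94.6]
ee_rot: [-0.0, 0.752, 0.659, -0.0]
force: [-0.4, -0.7, 0.4]
finger_gap: 14.5
gripper_force: 79.4
tool shift [-0.2 -0.1  4.6] turn -0.0 | cur [482.4 139.5  94.6] 82.5 tilt [-9.e-04 -2.e-04 -1.e+00] F [-0.4 -0.7  0.4] gap 14.5 gf 79.4 t 9.95
```

```bash
python3 -m creep '[[[0,0,1.5,0,10],[0,0,3,0,10],[0,0,4.5,0,10],[0,0,6,0,10]]]' 100; python3 -m creep '[[[0,0,1,0,10],[0,0,2,0,10]]]'; python3 go.py 482.2 139.3 77.5 82.5
```

```text
clock: 10.35
tcp_pos: [483.0, 140.0, 89.2]
ee_rot: [-0.0, 0.752, 0.659, 0.001]
force: [0.9, 8.2, 3.3]
finger_gap: 13.5
gripper_force: 105.0
clock: 10.55
tcp_pos: [482.0, 139.2, 86.7]
ee_rot: [-0.0, 0.752, 0.659, -0.001]
force: [-1.7, -1.7, 0.3]
finger_gap: 13.8
gripper_force: 105.0
tool shift [0.1 0.2 9.2] turn 0.02 | cur [482.  139.2  86.7] 82.52 tilt [-1.4e-03 -7.0e-04 -1.0e+00] F [-1.7 -1.7  0.3] gap 13.8 gf 105.0 t 10.55
```

```bash
python3 -m creep '[[[0,0,1,0,10],[0,0,2,0,10],[0,0,3,0,10]]]'; python3 -m creep '[[[0,0,1,0,10],[0,0,2,0,10]]]'; python3 go.py 482.2 139.3 77.5 82.5
```

```text
clock: 10.85
tcp_pos: [482.5, 139.5, 85.3]
ee_rot: [-0.0, 0.752, 0.659, -0.0]
force: [-8.1, -1.9, 13.7]
finger_gap: 13.6
gripper_force: 106.9
clock: 11.05
tcp_pos: [482.8, 139.6, 84.8]
ee_rot: [-0.0, 0.752, 0.659, -0.0]
force: [-10.8, -2.6, 24.4]
finger_gap: 13.8
gripper_force: 108.4
tool shift [-0.4 -0.5  7.3] turn 0.01 | cur [482.8 139.6  84.8] 82.51 tilt [-8.e-04 -0.e+00 -1.e+00] F [-10.8  -2.6  24.4] gap 13.8 gf 108.4 t 11.05
```

Run:
```python
from h import *; from bench import ctrl
c=ctrl.read_camera("top"); d=ctrl.read_camera("scene")
a=cv2.resize(d["image"][170:240,375:495],None,fx=6,fy=6,interpolation=2); b=cv2.resize(c["image"][285:345,140:215],None,fx=2.8,fy=2.8,interpolation=2)
o=np.zeros((590,720,3),np.uint8); o[:420]=a; o[420:588,:210]=b; cv2.imwrite("pics/p4.png",cv2.convertScaleAbs(o,alpha=1.7))
print(ctrl.read_state()["ft_torque"])
```

```text
[-0.1380127   1.87129433  0.11878929]
```

View pics/p4.png

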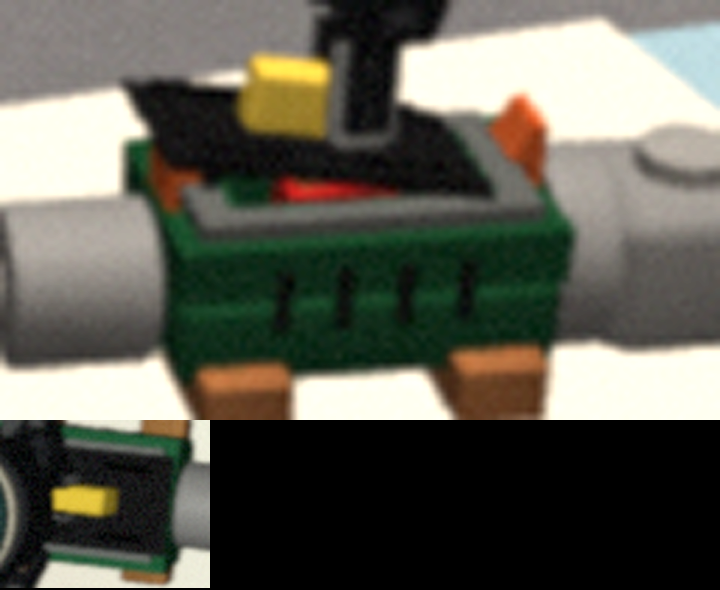

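The cover's left end (the −x end) rides high on clip b at about (150,170), and the right end is low at about (490,190), so the cover has pitched in the grip. I'll measure that before backing off.

Run:
```python
from h import *; from bench import ctrl
c=ctrl.read_camera("top"); d=ctrl.read_camera("scene")
print("p3 end",ray(c,452/4+80,262+200/4,136), "ridge -x end top",ray(c,362/4+80,262+205/4,158))
for z in(75,85,95,105): print(z,"now end",ray(c,172/2.8+140,285+82/2.8,z).round(1), "scene L near/far, R near",ray(d,375+165/6,170+165/6,z).round(1),ray(d,375+128/6,170+82/6,z).round(1),ray(d,375+490/6,170+192/6,z).round(1))
a=np.radians(82.4);X=np.array([np.cos(a),np.sin(a),0]);Y=np.array([-X[1],X[0],0]);o=np.array([482.2,139.3,75])
for i,j in((55,30),(55,-30),(-55,-30),(-55,30)): print("seated corner",(o+i*X+j*Y).round(1))
```

```text
p3 end [483.03118639  72.1520786  136.        ] ridge -x end top [483.01587657 101.99834047 158.        ]
75 now end [475.8  72.6  75. ] scene L near/far, R near [469.5  82.2  75. ] [407.5  92.6  75. ] [515.5 175.   75. ]
85 now end [476.3  70.3  85. ] scene L near/far, R near [487.9  74.6  85. ] [427.   84.8  85. ] [533.  165.6  85. ]
95 now end [476.9  68.   95. ] scene L near/far, R near [506.3  67.   95. ] [446.6  77.   95. ] [550.5 156.3  95. ]
105 now end [477.4  65.7 105. ] scene L near/far, R near [524.6  59.4 105. ] [466.1  69.1 105. ] [568.  146.9 105. ]
seated corner [459.7 197.8  75. ]
seated corner [519.2 189.8  75. ]
seated corner [504.7  80.8  75. ]
seated corner [445.2  88.8  75. ]
```

The cover sits about 12 mm off centre in the grip and is pitched about 10°. I'll lift it, set it down level on free bench at about (600, 20), and regrip it.

```bash
python3 -m creep '[[[0,0,-8,0,10],[0,0,-20,0,10],[0,0,-40,0,10],[0,0,-55,0,10],[0,0,-55,0,10]]]'; python3 go.py 600 20 80 83
```

```text
clock: 11.75
tcp_pos: [485.3, 140.1, 140.1]
ee_rot: [0.001, 0.752, 0.659, 0.003]
force: [-0.1, -0.4, -0.9]
finger_gap: 13.7
gripper_force: 104.7
tool shift [-104.2  129.    60.6] turn -0.51 | cur [485.3 140.1 140.1] 82.49 tilt [ 0.0062  0.0014 -1.    ] F [-0.1 -0.4 -0.9] gap 13.7 gf 104.7 t 11.75
```

```bash
python3 -m creep '[[[-12,15,0,0,10],[-36,45,0,0,10],[-60,75,0,0,10],[-84,104,0,0,10],[-100,124,0,0,10]]]'; python3 -m creep '[[[0,0,10,0,10],[0,0,30,0,10],[0,0,55,0,10],[0,0,80,0,10],[0,0,90,0,10]]]'; python3 go.py 600 20 20 83
python3 - <<'E'
from h import *; from bench import ctrl
c=ctrl.read_camera("top"); d=ctrl.read_camera("scene")
a=cv2.resize(d["image"][190:300,270:430],None,fx=4,fy=4,interpolation=2); b=cv2.resize(c["image"][210:280,190:310],None,fx=2,fy=2,interpolation=2)
o=np.zeros((590,640,3),np.uint8); o[:440]=a; o[440:580,:240]=b; cv2.imwrite("pics/p5.png",cv2.convertScaleAbs(o,alpha=1.7))
E
```

```text
clock: 12.25
tcp_pos: [594.0, 22.3, 136.3]
ee_rot: [0.0, 0.752, 0.659, -0.0]
force: [0.1, 1.0, -1.1]
finger_gap: 13.6
gripper_force: 104.8
clock: 12.75
tcp_pos: [589.1, 24.7, 43.1]
ee_rot: [-0.002, 0.752, 0.659, -0.002]
force: [-0.4, -0.1, -0.6]
finger_gap: 13.9
gripper_force: 104.8
tool shift [-3.2 11.6 23. ] turn -0.49 | cur [589.1  24.7  43.1] 82.51 tilt [-6.6e-03  2.0e-04 -1.0e+00] F [-0.4 -0.1 -0.6] gap 13.9 gf 104.8 t 12.75
```

View pics/p5.png

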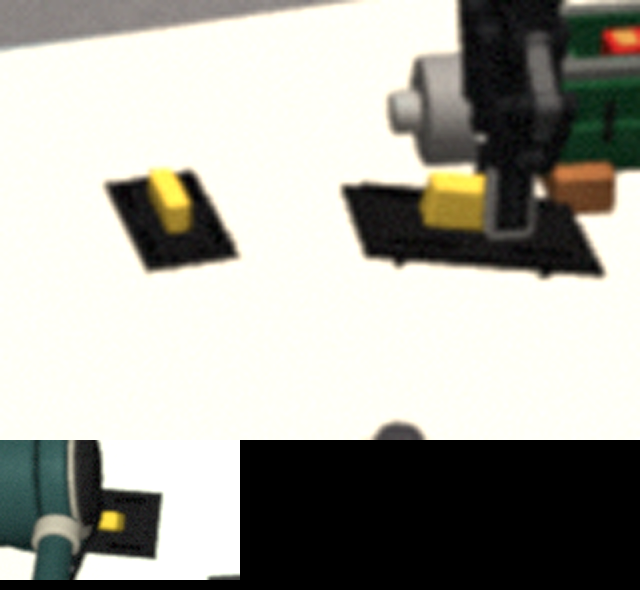

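The finger holds the ridge's +x end and the cover is slightly pitched. I'll lower it gently to the bench and let it level out.

```bash
python3 -m creep '[[[0,0,4,0,10],[0,0,8,0,10],[0,0,12,0,10],[0,0,14,0,10]]]' 30; python3 -m creep '[[[0,0,2,0,10],[0,0,4,0,10]]]'; python3 go.py 600 20 20 83
```

```text
clock: 13.25
tcp_pos: [592.9, 24.2, 33.4]
ee_rot: [0.0, 0.752, 0.659, 0.0]
force: [0.5, 0.2, -0.3]
finger_gap: 13.8
gripper_force: 104.8
clock: 13.45
tcp_pos: [592.8, 24.2, 29.2]
ee_rot: [0.0, 0.752, 0.659, 0.0]
force: [0.2, -0.9, 0.0]
finger_gap: 13.2
gripper_force: 104.8
tool shift [-3.2  7.7  9.2] turn -0.5 | cur [592.8  24.2  29.2] 82.5 tilt [ 4.e-04 -0.e+00 -1.e+00] F [ 0.2 -0.9  0. ] gap 13.2 gf 104.8 t 13.45
```

```bash
python3 -m creep '[[[0,0,2,0,10],[0,0,4,0,10]]]'; python3 -m creep '[[[0,0,1.5,0,10],[0,0,3,0,10]]]';python3 -m creep '[[[0,0,1,0,10],[0,0,2,0,10]]]'
```

```text
clock: 13.65
tcp_pos: [592.6, 24.2, 25.0]
ee_rot: [0.0, 0.752, 0.659, 0.0]
force: [-0.4, -0.4, -0.9]
finger_gap: 13.8
gripper_force: 104.8
clock: 13.85
tcp_pos: [592.7, 24.1, 22.6]
ee_rot: [-0.0, 0.752, 0.659, -0.0]
force: [-4.2, -0.2, 9.7]
finger_gap: 13.9
gripper_force: 106.4
clock: 14.05
tcp_pos: [592.9, 24.0, 22.3]
ee_rot: [-0.0, 0.752, 0.659, -0.0]
force: [-7.8, -2.1, 19.3]
finger_gap: 13.5
gripper_force: 107.6
```

```bash
python3 -m creep '[[[0,0,-2,0,10],[0,0,-2,0,40],[0,0,-2,0,40],[0,0,-2,0,40]]]'; python3 -m creep '[[[0,0,-25,0,40],[0,0,-60,0,40],[0,0,-100,0,40],[0,50,-100,0,40],[0,100,-100,0,40]]]'; python3 -m creep '[[[0,50,0,0,40],[0,100,0,0,40],[0,150,0,0,40]]]'
python3 - <<'E'
from h import *; from bench import ctrl
c=ctrl.read_camera("top"); im=c["image"].astype(int); B,G,R=im[...,0],im[...,1],im[...,2]
def win(m,u0,u1,v0,v1): o=np.zeros_like(m);o[v0:v1,u0:u1]=m[v0:v1,u0:u1];return o
yel=(R>130)&(G>110)&(B<90); dark=(im.max(2)<75)
for n,m,z in(("ridge",yel,39),("deck",dark|yel,17)): print(n,rect(c,win(m,205,292,205,280),z))
d=ctrl.read_camera("scene")
a=cv2.resize(d["image"][190:300,270:470],None,fx=3.6,fy=3.6,interpolation=2); b=cv2.resize(c["image"][200:290,190:310],None,fx=2,fy=2,interpolation=2)
o=np.zeros((590,720,3),np.uint8); o[:396]=a; o[400:580,:240]=b; cv2.imwrite("pics/p6.png",cv2.convertScaleAbs(o,alpha=1.4))
E
python3 go.py 600 20 60 83
```

```text
clock: 14.45
tcp_pos: [592.5, 24.2, 21.8]
ee_rot: [-0.0, 0.752, 0.659, -0.0]
force: [0.5, -0.0, 0.0]
finger_gap: 39.8
gripper_force: 0.0
clock: 14.95
tcp_pos: [693.6, 11.2, 125.5]
ee_rot: [0.002, 0.752, 0.66, 0.002]
force: [0.2, 1.1, 0.5]
finger_gap: 40.1
gripper_force: 0.0
clock: 15.25
tcp_pos: [842.0, -8.7, 121.4]
ee_rot: [-0.0, 0.752, 0.659, -0.0]
force: [0.5, 0.1, 0.5]
finger_gap: 40.4
gripper_force: 0.0
ridge (array([587.20262285,   8.42975035]), [np.float64(14.143226894126636), np.float64(45.370388185912034)], np.float64(76.07231111117916))
deck (array([604.48539642,  14.49155516]), [np.float64(128.95974513708654), np.float64(137.79659159969952)], np.float64(179.0106274126983))
tool shift [  -2.7 -246.5   57. ] turn -0.56 | cur [844.7  -9.7 116.8] 82.44 tilt [-7.e-04 -3.e-04 -1.e+00] F [-0.8 -0.1 -0.7] gap 39.8 gf 0.0 t 15.35
```

View pics/p6.png

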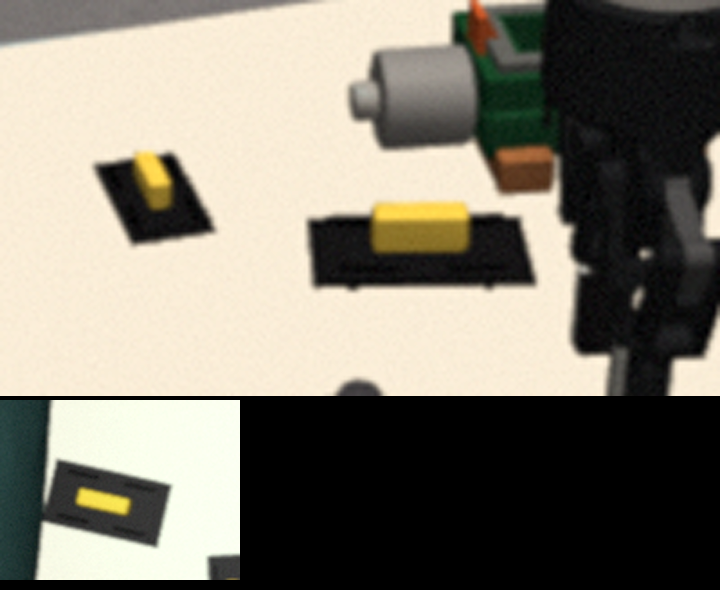

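The cover now stands flat on its pins at about (587, 8), with its axis at about 76°. The arm spoilt the deck mask, so I'll refit the deck without that area and get the approach numbers.

```bash
cat > deck.py <<'E'
from h import *; from bench import ctrl
c=ctrl.read_camera("top"); im=c["image"].astype(int); B,G,R=im[...,0],im[...,1],im[...,2]
yel=(R>130)&(G>110)&(B<90); sat=im.max(2)
m=((sat<80)|yel).astype(np.uint8); n,l,s,ce=cv2.connectedComponentsWithStats(m); k=l[250,241]
print(s[k]); print("deck",rect(c,l==k,17)); 
w=np.zeros_like(yel); w[225:275,215:270]=yel[225:275,215:270]; print("ridge",rect(c,w,39))
P=[ray(c,190+x/2-.25,200+(y-400)/2-.25,17)[:2] for x,y in((58,462),(170,486),(155,545),(44,520))]
print("hand",np.mean(P,0),np.degrees(np.arctan2(*(P[0]-P[1])[::-1])),np.degrees(np.arctan2(*(P[3]-P[2])[::-1])),np.linalg.norm(P[0]-P[1]),np.linalg.norm(P[1]-P[2]))
E
python3 deck.py; python3 go.py 587 8.5 60 76.5
```

```text
[   19     0   256   480 65807]
deck (array([621.16729838, 145.73213408]), [np.float64(407.6252229394877), np.float64(958.2621201524062)], np.float64(170.6976761088531))
ridge (array([587.20262285,   8.42975035]), [np.float64(14.143226894126636), np.float64(45.370388185912034)], np.float64(76.07231111117916))
hand [586.55288577   8.00642122] 76.4797438541187 75.95769301465785 106.75382575309081 56.29367336726452
tool shift [ -16.  -254.7   58.4] turn 5.96 | cur [841.8  -9.1 117.5] 82.46 tilt [-3.6e-03  1.0e-04 -1.0e+00] F [-1.1  0.9 -0.2] gap 40.0 gf 0.0 t 15.4
```

```bash
python3 -m creep '[[[-16,-50,0,6.2,40],[-16,-100,0,6.2,40],[-16,-150,0,6.2,40],[-16,-200,0,6.2,40],[-16,-240,0,6.2,40]]]'; python3 -m creep '[[[0,-14,20,0,40],[0,-14,50,0,40],[0,-14,50,0,40],[0,-14,50,0,40]]]'; python3 go.py 587.3 8.3 18 76.2
```

```text
clock: 15.9
tcp_pos: [596.0, 7.5, 121.8]
ee_rot: [-0.001, 0.786, 0.618, -0.001]
force: [-0.6, -1.3, 0.6]
finger_gap: 39.7
gripper_force: 0.0
clock: 16.3
tcp_pos: [585.5, 10.5, 72.1]
ee_rot: [-0.0, 0.786, 0.618, -0.001]
force: [0.6, -0.1, 0.5]
finger_gap: 40.2
gripper_force: 0.0
tool shift [-1.7  2.4 54.1] turn 0.11 | cur [585.5  10.5  72.1] 76.31 tilt [-0.0015  0.     -1.    ] F [ 0.6 -0.1  0.5] gap 40.2 gf 0.0 t 16.3
```

```bash
python3 -m creep '[[[-1.7,2.4,15,0,40],[-1.7,2.4,30,0,40],[-1.7,2.4,45,0,40],[-1.7,2.4,49,0,40],[-1.7,2.4,51,0,40]]]'; python3 -m creep '[[[0,0,0,0,40],[0,0,0,0,40]]]'; python3 go.py 587.3 8.3 18 76.2
```

```text
clock: 16.8
tcp_pos: [587.7, 8.1, 19.4]
ee_rot: [-0.001, 0.786, 0.618, -0.001]
force: [-0.0, -0.4, 0.5]
finger_gap: 39.9
gripper_force: 0.0
clock: 17.0
tcp_pos: [589.3, 8.1, 21.5]
ee_rot: [0.0, 0.786, 0.618, 0.0]
force: [-0.4, 0.5, -0.5]
finger_gap: 40.3
gripper_force: 0.0
tool shift [-0.3 -2.   3.5] turn 0.1 | cur [589.3   8.1  21.5] 76.3 tilt [ 8.e-04  0.e+00 -1.e+00] F [-0.4  0.5 -0.5] gap 40.3 gf 0.0 t 17.0
```

```bash
python3 -m creep '[[[0,-1.5,1.5,0,25],[0,-1.5,2.5,0,25],[0,-1.5,2.5,0,25]]]'; python3 go.py 587.3 8.3 18 76.2
```

```text
clock: 17.3
tcp_pos: [587.3, 8.5, 18.7]
ee_rot: [0.0, 0.786, 0.618, 0.0]
force: [-0.3, -0.7, -0.1]
finger_gap: 25.2
gripper_force: 0.0
tool shift [-0.2  0.1  0.7] turn 0.1 | cur [587.3   8.5  18.7] 76.3 tilt [ 2.e-04 -0.e+00 -1.e+00] F [-0.3 -0.7 -0.1] gap 25.2 gf 0.0 t 17.3
```

```bash
python3 -m creep '[[[0,0,0,0,10],[0,0,0,0,10],[0,0,0,0,10],[0,0,0,0,10],[0,0,0,0,10]]]' 110; python3 -m creep '[[[0,0,-3,0,10],[0,0,-8,0,10],[0,0,-16,0,10],[0,0,-24,0,10],[0,0,-30,0,10]]]';python3 -m creep '[[[0,0,-10,0,10],[0,0,-20,0,10],[0,0,-30,0,10],[0,0,-40,0,10],[0,0,-40,0,10]]]'
cat > off.py <<'E'
# along-axis offset of held cover from TCP, from visible -x end of the ridge (top camera)
from h import *; from bench import ctrl
from scipy.spatial.transform import Rotation as Rn
c=ctrl.read_camera("top"); s=ctrl.read_state(); q=s["ee_rot"]; Rm=Rn.from_quat([*q[1:],q[0]]).as_matrix(); t=s["tcp_pos"]
im=c["image"].astype(int); B,G,R=im[...,0],im[...,1],im[...,2]; yel=(R>100)&(G>85)&(B<0.6*G)
exp=proj(c,[t+Rm@[-24,0,-20]])[0]; ctr=proj(c,[t+Rm@[0,0,-20]])[0]; print("expected -x ridge end px",exp.round(1),"centre",ctr.round(1),"tcp",t.round(1))
u,v=exp; w=np.zeros_like(yel); v0,u0=int(v)-15,int(u)-30; w[v0:v0+30,u0:u0+60]=yel[v0:v0+30,u0:u0+60]
v,u=np.nonzero(w); P=np.array([ray(c,a,b,t[2]+20) for a,b in zip(u,v)]); L=(P-t)@Rm
print("yellow n",len(u),"tool x range",np.percentile(L[:,0],[2,98]).round(1),"y range",np.percentile(L[:,1],[2,98]).round(1))
m=(L[:,0]<-12); print("axis slope deg",np.degrees(np.polyfit(L[m,0],L[m,1],1)[0]).round(1))
E
python3 off.py
```

```text
clock: 17.8
tcp_pos: [587.6, 8.5, 19.1]
ee_rot: [0.0, 0.786, 0.618, 0.0]
force: [-1.2, -0.3, 5.7]
finger_gap: 13.4
gripper_force: 108.1
clock: 18.3
tcp_pos: [587.8, 8.5, 49.6]
ee_rot: [0.0, 0.786, 0.618, 0.0]
force: [0.6, 0.6, -0.8]
finger_gap: 13.6
gripper_force: 107.6
clock: 18.8
tcp_pos: [588.9, 8.4, 90.9]
ee_rot: [0.001, 0.786, 0.618, 0.001]
force: [1.4, -0.2, 0.2]
finger_gap: 14.0
gripper_force: 107.6
expected -x ridge end px [248.5 250. ] centre [234.5 246.9] tcp [588.2   8.5  89.9]
yellow n 18 tool x range [-23.6 -20. ] y range [-5.7  5.9]
axis slope deg -21.8
```

```bash
python3 -m creep '[[[0,0,-8,0,10],[0,0,-20,0,10],[0,0,-32,0,10],[0,0,-42,0,10],[0,0,-46,0,10]]]'; python3 go.py 482.2 139.3 137 82.4
```

```text
clock: 19.35
tcp_pos: [588.5, 8.5, 136.8]
ee_rot: [0.001, 0.786, 0.618, 0.001]
force: [-0.5, 0.2, -1.3]
finger_gap: 13.6
gripper_force: 107.6
tool shift [ 101.9 -134.3   -0.5] turn -6.1 | cur [588.5   8.5 136.8] 76.3 tilt [ 3.1e-03 -1.0e-04 -1.0e+00] F [-0.5  0.2 -1.3] gap 13.6 gf 107.6 t 19.35
```

```bash
python3 -m creep '[[[5,-7,0,0,10],[15,-20,0,-1,10],[28,-37,0,-2,10],[41,-54,0,-3,10],[53,-71,0,-4,10]]]'; python3 -m creep '[[[12,-16,0,-1,10],[24,-32,0,-2,10],[34,-45,0,-2,10],[40,-52,0,-2,10],[43,-56,0,-2,10]]]'; python3 -m creep '[[[0,0,0,0,10],[0,0,0,0,10],[0,0,0,0,10]]]'; python3 go.py 482.2 139.3 110 82.4; python3 off.py
```

```text
clock: 19.85
tcp_pos: [528.3, 78.6, 133.6]
ee_rot: [-0.001, 0.764, 0.646, -0.001]
force: [-0.7, 0.3, -0.9]
finger_gap: 13.7
gripper_force: 107.6
clock: 20.35
tcp_pos: [481.8, 129.6, 134.4]
ee_rot: [-0.0, 0.753, 0.659, -0.0]
force: [0.4, -0.4, -0.9]
finger_gap: 13.6
gripper_force: 107.6
clock: 20.65
tcp_pos: [483.5, 128.2, 134.7]
ee_rot: [0.0, 0.753, 0.658, 0.0]
force: [-0.4, 0.1, -0.2]
finger_gap: 13.5
gripper_force: 107.6
tool shift [10.8 -2.8 24.7] turn -0.14 | cur [483.5 128.2 134.7] 82.26 tilt [ 4.e-04 -1.e-04 -1.e+00] F [-0.4  0.1 -0.2] gap 13.5 gf 107.6 t 20.65
expected -x ridge end px [169.6 315. ] centre [154.5 313.3] tcp [483.4 128.2 134.6]
yellow n 110 tool x range [-23.1  -2.9] y range [-6.1  7. ]
axis slope deg 0.2
```

No slip this time: the ridge end is where it should be and the yaw is right. I'll move over the bay.

```bash
python3 -m creep '[[[4,-1,5,0,10],[8,-2,10,0,10],[10.8,-2.8,18,0,10],[10.8,-2.8,24,0,10],[10.8,-2.8,30,0,10]]]'; python3 -m creep '[[[0,0,4,0,10],[0,0,8,0,10],[0,0,8,0,10],[0,0,8,0,10]]]'; python3 go.py 482.2 139.3 92 82.4; python3 off.py
```

```text
clock: 21.2
tcp_pos: [481.1, 139.7, 103.6]
ee_rot: [-0.0, 0.753, 0.658, -0.0]
force: [0.8, 0.1, -0.6]
finger_gap: 13.9
gripper_force: 107.6
clock: 21.6
tcp_pos: [481.7, 139.7, 96.6]
ee_rot: [0.0, 0.753, 0.658, 0.0]
force: [0.1, 0.5, -0.5]
finger_gap: 13.7
gripper_force: 107.6
tool shift [-0.3  0.6  4.6] turn -0.11 | cur [481.7 139.7  96.6] 82.29 tilt [ 1.e-04 -0.e+00 -1.e+00] F [ 0.1  0.5 -0.5] gap 13.7 gf 107.6 t 21.6
expected -x ridge end px [169.3 314.7] centre [154.8 313.1] tcp [481.9 139.7  96.8]
yellow n 99 tool x range [-23.2  -3.7] y range [-6.3  6.8]
axis slope deg -4.3
```

```bash
python3 -m creep '[[[-0.2,0.4,1.5,0,10],[-0.2,0.4,3,0,10],[-0.2,0.4,4.5,0,10],[-0.2,0.4,6,0,10],[-0.2,0.4,7,0,10]]]'; python3 -m creep '[[[0,0,1,0,10],[0,0,2,0,10]]]';  python3 -m creep '[[[0,0,1,0,10],[0,0,2,0,10]]]'; python3 off.py
```

```text
clock: 22.15
tcp_pos: [481.8, 139.4, 89.4]
ee_rot: [-0.0, 0.753, 0.658, -0.0]
force: [-0.9, 0.1, -0.7]
finger_gap: 13.8
gripper_force: 107.6
clock: 22.35
tcp_pos: [482.2, 138.4, 88.1]
ee_rot: [0.001, 0.753, 0.658, -0.001]
force: [-2.2, -8.7, 10.2]
finger_gap: 13.7
gripper_force: 115.1
clock: 22.55
tcp_pos: [482.7, 137.9, 87.1]
ee_rot: [0.001, 0.753, 0.658, -0.001]
force: [-3.4, -9.2, 10.0]
finger_gap: 13.6
gripper_force: 115.2
expected -x ridge end px [172.1 313.8] centre [157.8 312.2] tcp [482.7 137.8  87. ]
yellow n 55 tool x range [-15.6  -3.6] y range [-6.3  5.1]
axis slope deg -19.9
```

The cover met the +x side of the opening, so I'll stop, lift slightly and look.

```bash
python3 -m creep '[[[0,0,-3,0,10],[0,0,-8,0,10],[0,0,-12,0,10],[0,0,-12,0,10],[0,0,-12,0,10]]]'; python3 off.py
python3 - <<'E'
from h import *; from bench import ctrl
c=ctrl.read_camera("top"); d=ctrl.read_camera("scene")
a=cv2.resize(d["image"][165:240,370:500],None,fx=4.6,fy=4.6,interpolation=2); b=cv2.resize(c["image"][285:345,130:230],None,fx=4,fy=4,interpolation=2)
o=np.zeros((590,600,3),np.uint8); o[:345,:598]=a; o[346:586,:400]=b; cv2.imwrite("pics/p7.png",cv2.convertScaleAbs(o,alpha=1.7))
E
```

```text
clock: 23.1
tcp_pos: [482.1, 139.7, 97.7]
ee_rot: [-0.0, 0.753, 0.658, 0.0]
force: [0.3, -0.9, -1.1]
finger_gap: 13.3
gripper_force: 113.6
expected -x ridge end px [169.2 314.7] centre [154.7 313.1] tcp [481.9 139.7  97.5]
yellow n 57 tool x range [-15.3  -3.3] y range [-5.5  6.5]
axis slope deg -26.7
```

View pics/p7.png

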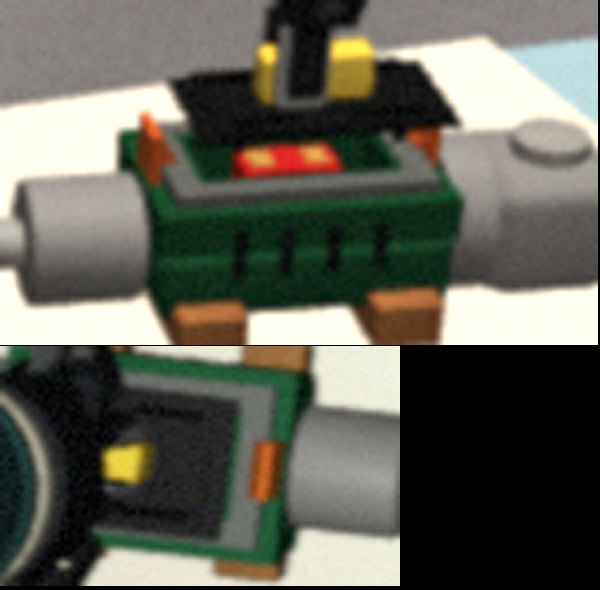

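Run:
```python
from h import *; from bench import ctrl
c=ctrl.read_camera("top"); d=ctrl.read_camera("scene")
t=np.array([481.9,139.7,97.5]); a=np.radians(82.3);X=np.array([np.cos(a),np.sin(a),0]);Y=np.array([-X[1],X[0],0])
for s in(0,4,8):
  for ph in (0,-5,5):
    r=np.radians(ph); R=np.c_[X*np.cos(r)+np.array([0,0,np.sin(r)]),Y,np.array([0,0,np.cos(r)])-X*np.sin(r)]
    o=t+X*s+[0,0,10]
    q=lambda p:o+R@np.array(p)
    S=proj(d,[q([-55,-30,-12.5]),q([55,-30,-12.5]),q([-55,30,-12.5]),q([-24,0,10]),q([24,0,10])]); T=proj(c,[q([-55,0,-12.5]),q([-24,0,10])])
    print(s,ph,((S-[370,165]+.5)*4.6-.5).round(0).tolist(),((T-[130,285]+.5)*4-.5+[0,346]).round(0).tolist())
print("obs nearL(200,140) nearR(458,122) farL(170,80) ridge top L~(260,42) R~(372,38); top end (231,470) ridge end (150,462)")
```

```text
0 0 [[182.0, 145.0], [443.0, 128.0], [148.0, 83.0], [241.0, 60.0], [354.0, 53.0]] [[247.0, 471.0], [158.0, 466.0]]
0 -5 [[181.0, 135.0], [439.0, 139.0], [147.0, 72.0], [244.0, 55.0], [355.0, 57.0]] [[246.0, 472.0], [154.0, 466.0]]
0 5 [[185.0, 155.0], [446.0, 118.0], [151.0, 92.0], [239.0, 65.0], [352.0, 49.0]] [[246.0, 470.0], [162.0, 466.0]]
4 0 [[192.0, 144.0], [452.0, 128.0], [158.0, 82.0], [251.0, 59.0], [363.0, 52.0]] [[237.0, 470.0], [149.0, 465.0]]
4 -5 [[190.0, 134.0], [448.0, 138.0], [156.0, 72.0], [253.0, 55.0], [364.0, 57.0]] [[236.0, 471.0], [145.0, 465.0]]
4 5 [[194.0, 154.0], [456.0, 117.0], [160.0, 92.0], [248.0, 64.0], [361.0, 48.0]] [[237.0, 469.0], [152.0, 465.0]]
8 0 [[201.0, 144.0], [462.0, 127.0], [167.0, 81.0], [260.0, 59.0], [372.0, 52.0]] [[228.0, 469.0], [139.0, 464.0]]
8 -5 [[200.0, 133.0], [458.0, 137.0], [165.0, 71.0], [263.0, 54.0], [374.0, 56.0]] [[227.0, 470.0], [135.0, 464.0]]
8 5 [[204.0, 154.0], [465.0, 116.0], [169.0, 91.0], [258.0, 63.0], [370.0, 47.0]] [[228.0, 468.0], [142.0, 464.0]]
obs nearL(200,140) nearR(458,122) farL(170,80) ridge top L~(260,42) R~(372,38); top end (231,470) ridge end (150,462)
```

The cover slipped about 7 mm along its ridge in the grip, so the clips were pushing it along the pads. The 48 mm ridge fits between the fingers lengthwise, so I'll set the cover down again and regrip it across the ridge's ends. That fixes x and the pitch, and both fingertips can then press on the deck.

```bash
python3 -m creep '[[[0,0,-10,0,10],[0,0,-25,0,10],[-10,14,-40,0,10],[-25,35,-42,0,10],[-42,58,-42,0,10]]]'; python3 -m creep '[[[-20,28,0,0,10],[-40,56,0,0,10],[-58,80,0,0,10],[-65,88,0,0,10],[-65,88,0,0,10]]]'; python3 go.py 598 15 25 82.4
```

```text
clock: 23.85
tcp_pos: [535.2, 90.1, 141.6]
ee_rot: [0.001, 0.753, 0.658, 0.001]
force: [0.4, -0.4, -0.8]
finger_gap: 13.5
gripper_force: 113.6
clock: 24.35
tcp_pos: [613.1, 12.9, 140.0]
ee_rot: [0.0, 0.754, 0.657, 0.0]
force: [-0.4, 0.5, -0.9]
finger_gap: 13.5
gripper_force: 113.6
tool shift [  0.  -15.3 115. ] turn -0.21 | cur [613.1  12.9 140. ] 82.19 tilt [ 3.e-04  1.e-04 -1.e+00] F [-0.4  0.5 -0.9] gap 13.5 gf 113.6 t 24.35
```

```bash
python3 -m creep '[[[0,0,30,0,10],[0,0,60,0,10],[0,0,90,0,10],[0,0,108,0,10],[0,0,112,0,10]]]'; python3 -m creep '[[[0,0,1,0,10],[0,0,2,0,10],[0,0,4,0,10]]]';  python3 -m creep '[[[0,0,1,0,10],[0,0,2,0,10],[0,0,2.5,0,10]]]'
```

```text
clock: 24.85
tcp_pos: [608.4, 15.2, 24.7]
ee_rot: [-0.002, 0.753, 0.658, -0.002]
force: [-0.4, -0.6, -0.7]
finger_gap: 13.5
gripper_force: 113.6
clock: 25.15
tcp_pos: [613.8, 14.1, 25.5]
ee_rot: [0.001, 0.753, 0.658, 0.001]
force: [0.4, -0.8, -0.1]
finger_gap: 13.5
gripper_force: 113.6
clock: 25.45
tcp_pos: [612.5, 13.8, 21.3]
ee_rot: [0.0, 0.753, 0.658, 0.0]
force: [0.1, 0.1, -0.8]
finger_gap: 14.0
gripper_force: 113.6
```

```bash
python3 -m creep '[[[0,0,1.2,0,10],[0,0,1.2,0,40],[0,0,1.2,0,40],[0,0,1.2,0,40]]]'; python3 -m creep '[[[0,0,-25,0,70],[0,0,-60,0,70],[0,20,-90,0,70],[0,60,-100,-8,70],[0,100,-100,-16,70]]]'; python3 -m creep '[[[0,50,0,-8,70],[0,100,0,-16,70],[0,140,0,-24,70],[0,140,0,-32,70],[0,140,0,-40,70]]]'
python3 - <<'E'
from h import *; from bench import ctrl
c=ctrl.read_camera("top"); im=c["image"].astype(int); B,G,R=im[...,0],im[...,1],im[...,2]
yel=(R>130)&(G>110)&(B<90); w=np.zeros_like(yel); w[205:275,200:275]=yel[205:275,200:275]
r=rect(c,w,39); print("ridge",r)
m=((im.max(2)<80)|yel); u=proj(c,[[*r[0],17]])[0]; a=int(u[0]); k=m.copy(); k[:,:a-36]=0;k[:,a+36:]=0;k[:int(u[1])-24]=0;k[int(u[1])+24:]=0
print(u,"deck",rect(c,k,17))
E
python3 go.py 600 20 60 166
```

```text
clock: 25.85
tcp_pos: [612.5, 13.8, 20.0]
ee_rot: [0.0, 0.753, 0.658, 0.0]
force: [-0.0, 0.9, 0.0]
finger_gap: 40.0
gripper_force: 0.0
clock: 26.35
tcp_pos: [714.5, 0.4, 124.1]
ee_rot: [0.002, 0.652, 0.758, 0.002]
force: [1.4, -0.2, 0.4]
finger_gap: 70.5
gripper_force: 0.0
clock: 26.85
tcp_pos: [850.8, 21.0, 117.7]
ee_rot: [-0.001, 0.353, 0.936, -0.0]
force: [0.4, -0.4, 0.2]
finger_gap: 70.0
gripper_force: 0.0
ridge (array([612.36371694,  20.89039258]), [np.float64(14.017786001330789), np.float64(44.341358165268964)], np.float64(84.48516792679926))
[235.99840635 237.63956045] deck (array([612.11403004,  20.8183843 ]), [np.float64(57.631896379984255), np.float64(107.4684517297306)], np.float64(84.15894114040532))
tool shift [ 188.  -165.    58.6] turn -27.07 | cur [850.3  20.9 118.2] 138.93 tilt [-0.0016  0.     -1.    ] F [0.8 0.8 0.3] gap 70.2 gf 0.0 t 26.9
```

```bash
python3 go.py 612.6 20.9 80 174.2; python3 -m creep '[[[35,-30,0,-8,70],[70,-60,0,-16,70],[105,-90,0,-24,70],[140,-120,0,-32,70],[165,-145,0,-35.3,70]]]';python3 -m creep '[[[0,0,15,0,70],[0,0,30,0,70],[0,0,30,0,70]]]'; python3 go.py 612.6 20.9 60 174.2
```

```text
tool shift [ 179.2 -156.1   38.6] turn -35.27 | cur [850.3  20.9 118.2] 138.93 tilt [-0.0016  0.     -1.    ] F [0.8 0.8 0.3] gap 70.2 gf 0.0 t 26.9
clock: 27.4
tcp_pos: [627.1, 22.4, 119.7]
ee_rot: [-0.001, 0.055, 0.998, 0.0]
force: [0.3, 0.3, 0.2]
finger_gap: 70.1
gripper_force: 0.0
clock: 27.7
tcp_pos: [629.2, 22.1, 87.2]
ee_rot: [-0.002, 0.057, 0.998, -0.0]
force: [-0.5, -0.1, -0.3]
finger_gap: 70.2
gripper_force: 0.0
tool shift [16.3 -3.1 27.3] turn -0.7 | cur [629.2  22.1  87.2] 173.5 tilt [-0.0035  0.     -1.    ] F [-0.5 -0.1 -0.3] gap 70.2 gf 0.0 t 27.7
```

```bash
python3 -m creep '[[[8,-1.5,10,-0.7,62],[16.3,-3.1,25,-0.7,62],[16.3,-3.1,40,-0.7,62],[16.3,-3.1,48,-0.7,62],[16.3,-3.1,50,-0.7,62]]]';python3 -m creep '[[[0,0,0,0,62],[0,0,0,0,62],[0,0,0,0,62]]]'; python3 go.py 612.6 20.9 15 174.2
```

```text
clock: 28.2
tcp_pos: [613.2, 20.9, 38.1]
ee_rot: [-0.001, 0.05, 0.999, -0.0]
force: [-0.5, -0.1, 0.2]
finger_gap: 61.7
gripper_force: 0.0
clock: 28.5
tcp_pos: [614.7, 20.9, 40.8]
ee_rot: [0.001, 0.05, 0.999, 0.0]
force: [0.0, -0.3, -0.2]
finger_gap: 61.9
gripper_force: 0.0
tool shift [ 2.1 -0.2 25.8] turn 0.1 | cur [614.7  20.9  40.8] 174.3 tilt [ 0.0017  0.     -1.    ] F [ 0.  -0.3 -0.2] gap 61.9 gf 0.0 t 28.5
```

```bash
python3 -m creep '[[[1.5,0,8,0,62],[1.5,0,16,0,62],[1.5,0,22,0,62],[1.5,0,24,0,62],[1.5,0,24,0,62]]]';python3 -m creep '[[[0,0,0,0,62],[0,0,0,0,62]]]'; python3 go.py 612.6 20.9 15 174.2
```

```text
clock: 29.0
tcp_pos: [611.5, 21.1, 14.9]
ee_rot: [-0.001, 0.05, 0.999, -0.0]
force: [0.1, -0.1, -0.9]
finger_gap: 61.7
gripper_force: 0.0
clock: 29.2
tcp_pos: [612.6, 21.0, 16.2]
ee_rot: [0.0, 0.05, 0.999, 0.0]
force: [0.8, -0.1, 0.1]
finger_gap: 62.1
gripper_force: 0.0
tool shift [-0.  -0.1  1.2] turn 0.1 | cur [612.6  21.   16.2] 174.3 tilt [ 6.e-04 -0.e+00 -1.e+00] F [ 0.8 -0.1  0.1] gap 62.1 gf 0.0 t 29.2
```

```bash
python3 -m creep '[[[0,0,1.5,0,62],[0,0,1.5,0,40],[0,0,1.5,0,40],[0,0,1.5,0,40],[0,0,1.5,0,40]]]' 90;python3 -m creep '[[[0,0,0,0,40],[0,0,0,0,40]]]'; python3 go.py 612.6 20.9 15 174.2
```

```text
clock: 29.7
tcp_pos: [612.8, 20.9, 15.0]
ee_rot: [0.001, 0.05, 0.999, -0.0]
force: [-0.1, -0.9, 3.9]
finger_gap: 46.3
gripper_force: 92.1
clock: 29.9
tcp_pos: [612.8, 20.9, 14.9]
ee_rot: [0.001, 0.05, 0.999, -0.0]
force: [0.5, -0.1, 5.2]
finger_gap: 46.3
gripper_force: 92.3
tool shift [ 0.2 -0.1 -0.1] turn 0.1 | cur [612.8  20.9  14.9] 174.3 tilt [ 1.1e-03 -1.0e-04 -1.0e+00] F [ 0.5 -0.1  5.2] gap 46.3 gf 92.3 t 29.9
```

```bash
python3 -m creep '[[[0,0,-8,0,40],[0,0,-25,0,40],[0,0,-50,0,40],[0,0,-80,0,40],[0,0,-110,0,40]]]';python3 -m creep '[[[0,0,-8,0,40],[0,0,-12,0,40],[0,0,-12,0,40]]]'; python3 go.py 482.4 139.4 120 172.4
```

```text
clock: 30.4
tcp_pos: [611.7, 21.2, 125.9]
ee_rot: [-0.0, 0.05, 0.999, 0.0]
force: [-0.2, -0.6, -0.0]
finger_gap: 46.1
gripper_force: 92.1
clock: 30.7
tcp_pos: [611.8, 21.1, 136.0]
ee_rot: [-0.0, 0.05, 0.999, 0.0]
force: [-0.2, 0.0, -1.2]
finger_gap: 46.6
gripper_force: 92.0
tool shift [140.5 104.9  16.1] turn 1.9 | cur [611.8  21.1 136. ] 174.3 tilt [-6.e-04  1.e-04 -1.e+00] F [-0.2  0.  -1.2] gap 46.6 gf 92.0 t 30.7
```

```bash
python3 -m creep '[[[8,6,0,0,40],[24,18,0,0.5,40],[44,33,0,1,40],[64,48,0,1.5,40],[84,63,0,1.9,40]]]';python3 -m creep '[[[18,13,0,0,40],[34,26,0,0,40],[48,36,0,0,40],[55,41,0,0,40],[56,42,0,0,40]]]';python3 -m creep '[[[0,0,0,0,40],[0,0,0,0,40],[0,0,0,0,40]]]'; python3 go.py 482.4 139.4 95 172.4
```

```text
clock: 31.2
tcp_pos: [532.2, 92.8, 134.2]
ee_rot: [-0.002, 0.067, 0.998, -0.0]
force: [0.1, -0.5, -0.8]
finger_gap: 46.1
gripper_force: 92.1
clock: 31.7
tcp_pos: [483.7, 141.6, 135.6]
ee_rot: [-0.001, 0.066, 0.998, -0.0]
force: [-0.6, -0.3, -0.3]
finger_gap: 46.0
gripper_force: 92.1
clock: 32.0
tcp_pos: [485.6, 140.7, 136.5]
ee_rot: [0.0, 0.067, 0.998, -0.0]
force: [0.9, 0.3, -0.7]
finger_gap: 46.1
gripper_force: 92.1
tool shift [ 3.1 -1.7 41.5] turn -0.05 | cur [485.6 140.7 136.5] 172.35 tilt [ 5.e-04 -1.e-04 -1.e+00] F [ 0.9  0.3 -0.7] gap 46.1 gf 92.1 t 32.0
```

```bash
python3 -m creep '[[[1.5,-0.8,8,0,40],[3.1,-1.6,18,0,40],[3.1,-1.6,28,0,40],[3.1,-1.6,36,0,40],[3.1,-1.6,40,0,40]]]';python3 -m creep '[[[0,0,3,0,40],[0,0,3,0,40],[0,0,3,0,40]]]'; python3 go.py 482.4 139.4 73 172.4
python3 - <<'E'
from h import *; from bench import ctrl
c=ctrl.read_camera("top"); d=ctrl.read_camera("scene")
a=cv2.resize(d["image"][165:240,370:500],None,fx=4.6,fy=4.6,interpolation=2); b=cv2.resize(c["image"][285:345,130:230],None,fx=4,fy=4,interpolation=2)
o=np.zeros((590,600,3),np.uint8); o[:345,:598]=a; o[346:586,:400]=b; cv2.imwrite("pics/p8.png",cv2.convertScaleAbs(o,alpha=1.7))
t=ctrl.read_state()["tcp_pos"]; a=np.radians(82.35);X=np.array([np.cos(a),np.sin(a),0]);Y=np.array([-X[1],X[0],0])
o=t+[0,0,4.6]; S=proj(d,[o+i*X+j*Y+[0,0,k] for i,j,k in((-55,-30,-2.5),(55,-30,-2.5),(-55,30,-2.5),(-24,-8,19.5),(24,-8,19.5))]); T=proj(c,[o-55*X-[0,0,2.5]])
print(((S-[370,165]+.5)*4.6-.5).round(0).tolist(),((T-[130,285]+.5)*4-.5+[0,346]).round(0).tolist())
E
```

```text
clock: 32.5
tcp_pos: [480.6, 139.7, 94.7]
ee_rot: [-0.001, 0.066, 0.998, -0.0]
force: [0.5, 0.1, -0.7]
finger_gap: 46.1
gripper_force: 92.1
clock: 32.8
tcp_pos: [482.0, 140.1, 93.6]
ee_rot: [0.0, 0.066, 0.998, 0.0]
force: [0.0, 0.6, -0.3]
finger_gap: 45.9
gripper_force: 92.1
tool shift [-0.5 -0.6 20.6] turn 0.0 | cur [482.  140.1  93.6] 172.4 tilt [ 4.e-04  1.e-04 -1.e+00] F [ 0.   0.6 -0.3] gap 45.9 gf 92.1 t 32.8
[[183.0, 143.0], [444.0, 126.0], [150.0, 81.0], [247.0, 67.0], [360.0, 60.0]] [[245.0, 471.0]]
```

View pics/p8.png

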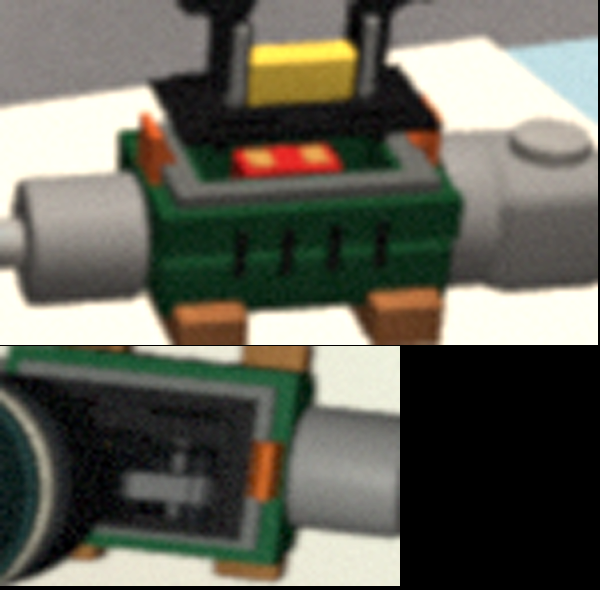

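The cover is held level by both ridge ends, and its deck corners at about (183,142) and (441,127) fall where the pose predicts. I'll descend in steps.

```bash
python3 -m creep '[[[-0.3,-0.5,2,0,40],[-0.3,-0.5,4,0,40],[-0.3,-0.5,6,0,40],[-0.3,-0.5,7.5,0,40],[-0.3,-0.5,8.5,0,40]]]';python3 -m creep '[[[0,0,1,0,40],[0,0,2,0,40]]]';python3 -m creep '[[[0,0,1,0,40],[0,0,2,0,40]]]'; python3 go.py 482.4 139.4 73 172.4
```

```text
clock: 33.4
tcp_pos: [481.7, 139.4, 84.6]
ee_rot: [-0.0, 0.066, 0.998, -0.0]
force: [1.1, 0.6, -1.0]
finger_gap: 46.0
gripper_force: 92.1
clock: 33.6
tcp_pos: [482.3, 139.7, 83.2]
ee_rot: [0.0, 0.066, 0.998, 0.0]
force: [-0.8, 0.4, 2.8]
finger_gap: 46.4
gripper_force: 92.2
clock: 33.8
tcp_pos: [482.7, 139.6, 81.8]
ee_rot: [0.001, 0.066, 0.998, 0.0]
force: [-0.5, 1.2, 6.4]
finger_gap: 46.5
gripper_force: 92.5
tool shift [ 0.3 -0.3  8.8] turn -0.0 | cur [482.7 139.6  81.8] 172.4 tilt [ 1.6e-03  4.0e-04 -1.0e+00] F [-0.5  1.2  6.4] gap 46.5 gf 92.5 t 33.8
```

```bash
python3 -m creep '[[[0,0,1,0,40],[0,0,2,0,40]]]';python3 -m creep '[[[0,0,1,0,40],[0,0,2,0,40]]]'; python3 go.py 482.4 139.4 73 172.4
```

```text
clock: 34.0
tcp_pos: [483.2, 139.7, 80.3]
ee_rot: [0.001, 0.066, 0.998, 0.0]
force: [-1.5, 0.1, 10.2]
finger_gap: 45.9
gripper_force: 93.0
clock: 34.2
tcp_pos: [483.7, 139.8, 78.9]
ee_rot: [0.002, 0.066, 0.998, 0.0]
force: [-1.9, -0.3, 11.5]
finger_gap: 46.3
gripper_force: 93.4
tool shift [ 1.2 -0.5  5.9] turn -0.0 | cur [483.7 139.8  78.9] 172.4 tilt [ 3.4e-03  7.0e-04 -1.0e+00] F [-1.9 -0.3 11.5] gap 46.3 gf 93.4 t 34.2
```

```bash
python3 -m creep '[[[0.4,0,1,0,40],[0.7,0,2,0,40]]]';python3 -m creep '[[[0,0,1,0,40],[0,0,2,0,40]]]'; python3 go.py 482.4 139.4 73 172.4
```

```text
clock: 34.4
tcp_pos: [483.8, 139.9, 77.7]
ee_rot: [0.002, 0.066, 0.998, 0.001]
force: [-1.1, -0.1, 16.1]
finger_gap: 46.4
gripper_force: 93.8
clock: 34.6
tcp_pos: [482.9, 139.8, 74.7]
ee_rot: [0.002, 0.066, 0.998, 0.0]
force: [-1.5, -0.6, 4.4]
finger_gap: 46.4
gripper_force: 92.6
tool shift [ 0.5 -0.5  1.7] turn -0.01 | cur [482.9 139.8  74.7] 172.39 tilt [ 3.5e-03  8.0e-04 -1.0e+00] F [-1.5 -0.6  4.4] gap 46.4 gf 92.6 t 34.6
```

Force dropped from 16 to 4 N at about 1.7 mm above the seat: the clips are snapping in. I'll press on to the rim.

```bash
python3 -m creep '[[[0.3,0,1,0,40],[0.3,0,1.6,0,40],[0.3,0,1.6,0,40]]]';python3 -m creep '[[[0,0,0.6,0,40],[0,0,0.6,0,40],[0,0,0.6,0,40]]]'; python3 go.py 482.4 139.4 73 172.4
```

```text
clock: 34.9
tcp_pos: [482.1, 139.6, 72.9]
ee_rot: [0.001, 0.066, 0.998, 0.0]
force: [-1.9, -0.9, 10.9]
finger_gap: 46.1
gripper_force: 93.9
clock: 35.2
tcp_pos: [482.1, 139.6, 72.9]
ee_rot: [0.001, 0.066, 0.998, 0.0]
force: [-3.7, -1.6, 14.8]
finger_gap: 46.4
gripper_force: 94.3
tool shift [-0.3 -0.1 -0.1] turn 0.01 | cur [482.1 139.6  72.9] 172.41 tilt [ 0.002 -0.    -1.   ] F [-3.7 -1.6 14.8] gap 46.4 gf 94.3 t 35.2
```

Seated at z = 72.9, as predicted. I'll trim the push towards 10 N and compare the clips numerically with the first pictures.

```bash
python3 -m creep '[[[0,0,-0.5,0,40],[0,0,-0.5,0,40],[0,0,-0.5,0,40],[0,0,-0.5,0,40]]]'
python3 - <<'E'
from h import *; from bench import ctrl
def cent(I,u0,u1,v0,v1):
    h=cv2.cvtColor(I,cv2.COLOR_BGR2HSV).astype(int)[v0:v1,u0:u1]; m=(h[...,1]>140)&(h[...,0]>3)&(h[...,0]<20)&(h[...,2]>70)
    v,u=np.nonzero(m); return len(u),(u.mean()+u0).round(2),(v.mean()+v0).round(2),u.min()+u0,u.max()+u0
for n,bx in(("top",[(188,206,300,325)]),("scene",[(396,412,185,208),(455,470,182,202)])):
    I0=cv2.imread(f"pics/{n}1.png"); I=ctrl.read_camera(n)["image"]
    for b in bx: print(n,b,cent(I0,*b),cent(I,*b))
E
python3 go.py 482.4 139.4 73 172.4
```

```text
clock: 35.6
tcp_pos: [482.1, 139.6, 72.9]
ee_rot: [0.001, 0.066, 0.998, 0.0]
force: [-2.1, -1.3, 11.5]
finger_gap: 46.4
gripper_force: 93.6
top (188, 206, 300, 325) (69, np.float64(195.28), np.float64(315.64), np.int64(193), np.int64(198)) (66, np.float64(195.38), np.float64(315.88), np.int64(193), np.int64(198))
scene (396, 412, 185, 208) (35, np.float64(403.6), np.float64(195.69), np.int64(401), np.int64(407)) (35, np.float64(403.31), np.float64(195.86), np.int64(401), np.int64(406))
scene (455, 470, 182, 202) (69, np.float64(461.28), np.float64(191.8), np.int64(457), np.int64(465)) (69, np.float64(461.3), np.float64(191.75), np.int64(457), np.int64(465))
tool shift [-0.3 -0.1 -0. ] turn 0.01 | cur [482.1 139.6  73. ] 172.41 tilt [ 0.0022 -0.     -1.    ] F [-2.  -1.3 12. ] gap 46.0 gf 93.6 t 35.7
```

Both clips are back at rest, the cover is flush, and the push is holding at about 11.5 N. I'll hand the job in.

```bash
python3 -c "
from bench import ctrl
print(ctrl.finish_job())"
```

```text
the job is handed in; nothing more can be done
None
```

The switch module is fully home, and the cover sits flush with both clips snapped back to rest; I handed the job in at about 36 s with the robot still holding the cover down at about 11.5 N.

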